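# Square up a row of soap bars on the packing board

### The arm

A 6-joint arm with a two-finger parallel gripper is mounted at the origin on the work surface. World frame = base frame: x ahead of the robot, y to its left, z up, the work surface at z = 0. Lengths are in m, angles in rad, forces in N, time in s.
With the tool pointing down it reaches from about 0.35 to 1 m from the base axis. Payload 7.1 kg.
Tool frame: the origin (TCP) lies between the finger pads; the fingertips stand 22 mm ahead of it and the grasp point (between the pads) lies 3 mm ahead of it; z points along the fingers, y is the line along which they close (so a half turn about z gives the same grasp; the last joint's range is limited). The gripper opens to 85 mm and grips with 20 to 120 N. Pads are 22 mm wide; open, the fingers measure 114 mm over their backs; the gripper's body (76 mm by 85 mm) begins 54 mm behind the grasp point. The pads swing forward as they close: fully open they stand 13 mm farther back than shut.
Start: joints at [1.143, 0.423, 1.63, -0, 1.089, -0.019], TCP at [0.248, 0.573, 0.253] pointing down, gripper open.
Joint ranges: [-3, 3], [-0.9, 2.11], [0.09, 2.58], [-1.31, 4.45], [0.11, 2.69], [-2.54, 2.54]. Speed limits (rad/s): [2.39, 2.39, 3.01, 3.14, 3.14, 3.14].

### API

Orientations are given as a rotation vector (axis times angle).
In Python, from rig import manip gives the robot as it stands. The module is installed in compiled form; this text tells all that it offers. Calls block until the motion is done:
- manip.move_to(position, orientation): joint-space move of the TCP to a pose.
- manip.servo_line(position, orientation=None, rate=0.15): straight line of the TCP; orientation=None keeps the orientation; rate is the mean speed in m/s.
- manip.set_joints(angles): joint-space move.
- manip.command_gripper(opening, f_grip=None): finger opening in m; f_grip is the grip in N (None keeps the last); returns when the fingers have stopped.
- manip.hold(seconds).
- manip.solve_ik(position, orientation): joint angles nearest the present ones, or None.
- manip.camera(name): name is "scene" or "side" or "wrist"; returns a dict with "image" (400x640x3 uint8, red, green, blue), "fx", "fy", "cx", "cy" (pixels), "cam_to_world" (4x4, takes a point from camera to world coordinates); the wrist camera has in their place "mount" (4x4, takes a point from camera to tool coordinates, whose origin is the TCP and whose axes are the flange's). Camera axes: x right, y down, z forward; pixel columns grow to the right and rows downward; lengths in m; the calibration is good to about 2 mm. A picture is of the moment at which its call begins: read the wrist's pose just before it. There is no depth.
A pose or a line that the arm cannot do raises manip.IKError and nothing moves.
- manip.sign_off(): hands the job in; it is judged then, once.
Readings, each from a call of its own:
- manip.get_time(): time.
- manip.get_joint_positions(): joint angles.
- manip.get_joint_vel(): joint speeds.
- manip.get_tau(): joint torques, N m.
- manip.get_position(): TCP position.
- manip.get_ee_rot(): TCP orientation.
- manip.get_contact_force(): force on the tool from outside, world axes, zero at the start.
- manip.get_torque(): the same for the moment, N m.
- manip.get_width(): finger opening in m.
- manip.get_grip_force(): force on a finger pad.
Only numpy, scipy, OpenCV 4.12 (cv2) and the standard library are available. Lean on these libraries where they do the work, as an engineer would, in place of code of your own. Each camera call takes 0.05 s, during which the arm holds its last target. There are 200 camera calls.

### The job

Take the soap offcut off the packing board and drop it into the purple scrap bowl. Then nudge the four soap bars square against the fence, slide the follower up so that they stand snugly side by side, and press the row until the blue sprung end plate clearly gives by roughly half its travel, but gently: never bottom it out or dent the soap. Let go with the follower left against the row, and leave the jar, mould and bath bomb where they are.

Things in the scene. Friction and masses are not known exactly. Their poses are not given: they have to be found in the camera images.
- board: Fixed white packing board, 200 (x) x 375 (y) x 15 mm thick. Origin: on its underside, mid-length, 115 mm from its near edge, 85 mm from its far edge. Its x points from the robot side to the fence, y along the row towards the blue end plate, z up. Along the far edge an aluminium fence, 18 mm above the board's top, its inner face at x = +70 mm. Near side open.
- plate (a joint): Travel of the blue sprung end plate at the board's +y end, in m: 0 at rest, grows towards +y as the row is pressed on it, hard stop at 0.012. The spring takes about 3 N to start moving and about 1 N more per mm.
- plate_face (a point): Centre of the blue plate's face that the row is pressed against (facing board -y). Plate: 64 mm along board x, 10 mm thick, its top 30 mm above the board's top. It lies 36 mm in board x from the board's origin, so that it stops about 2 mm short of the fence.
- follower (a joint): Travel of the sliding follower at the board's -y end, in m: grows as it slides along board +y towards the blue plate; range 0 to 0.15. It slides with about 2 N of friction and stays where it is left.
- follower_face (a point): Centre of the follower's face that pushes the row (facing board +y), 13.5 mm above the board's top. Follower: aluminium block 64 mm along board x, 16 mm thick (board y), its top 30 mm above the board's top, at the same board x as the blue plate.
- follower_grip (a point): Grip point on the follower's black upright handle: 26 mm along board x, 16 mm thick along board y, from 30 mm to 66 mm above the board's top; this point is 54.5 mm above the board's top, at mid-thickness.
- offcut: Small green soap offcut, 22 x 22 x 18 mm high, 12 g, lying loose on the board by the fence, in the way of the row. Origin: centre of its underside; z up.
- tub: Loose purple plastic scrap bowl, rim 120 mm across, 50 mm high, wall 4 mm, standing on the bench beside the board (either side). Origin: centre of its underside.
- bar0: Loose red bar of hard soap, 60 mm long (its x), 26 mm high, hand-cut so that its width (its y) is anywhere from 34 to 44 mm, about 70 g. Lies flat on the board with its length roughly across the board (board x). Origin: centre of its underside.
- bar1: Loose orange bar of hard soap, 60 mm long (its x), 26 mm high, hand-cut so that its width (its y) is anywhere from 34 to 44 mm, about 70 g. Lies flat on the board with its length roughly across the board (board x). Origin: centre of its underside.
- bar2: Loose yellow bar of hard soap, 60 mm long (its x), 26 mm high, hand-cut so that its width (its y) is anywhere from 34 to 44 mm, about 70 g. Lies flat on the board with its length roughly across the board (board x). Origin: centre of its underside.
- bar3: Loose pink bar of hard soap, 60 mm long (its x), 26 mm high, hand-cut so that its width (its y) is anywhere from 34 to 44 mm, about 70 g. Lies flat on the board with its length roughly across the board (board x). Origin: centre of its underside.
- jar: Amber glass jar with a cork lid, 68 mm across, 85 mm high, standing on the bench near the board; not part of the job, leave it alone. Origin: centre of its underside.
- mould: Steel press mould, cylinder 54 mm across, 60 mm high, standing on the bench near the board; not part of the job, leave it alone. Origin: centre of its underside.
- bomb: Red bath bomb half, a dome 68 mm across, 35 mm high, standing on the bench near the board; not part of the job, leave it alone. Origin: centre of its underside.

How it is judged:
On the way, in this order (a step that is already met when the one before it is completed fails the run):
1. the offcut lies in the scrap bowl (horizontal distance between offcut and tub below 0.05 m and height (world z) of offcut below 0.035 m and angle between tub's own z axis and vertical below 0.15 rad), for 0.2 s.
2. with all four bars square against the fence and snug between follower and plate, the row presses the blue plate in by more than 3 mm (x of each of bar0, bar1, bar2, bar3 in the frame of board above 0.0365 m and angle between the y axis of each of bar0, bar1, bar2, bar3 and the y axis of board, either way round below 0.06 rad and angle between each of bar0, bar1, bar2, bar3's own z axis and vertical below 0.1 rad and height (world z) of each of bar0, bar1, bar2, bar3 below 0.022 m and y of each of bar0, bar1, bar2, bar3 in the frame of follower_face above 0 m and y of each of bar0, bar1, bar2, bar3 in the frame of plate_face below 0 m and y of plate_face in the frame of follower_face below 0.161 m and value of joint plate above 0.003 m), for 0.2 s.
At the end, for the whole second after the job is handed in: Four bars flat, side by side between follower and blue plate, far ends within 3.5 mm of the fence, square within 0.06 rad, all gaps along the row (follower and plate included) together under 5 mm; offcut in the upright scrap bowl; bars and offcut at rest (all of step 1 and x of each of bar0, bar1, bar2, bar3 in the frame of board above 0.0365 m and angle between the y axis of each of bar0, bar1, bar2, bar3 and the y axis of board, either way round below 0.06 rad and angle between each of bar0, bar1, bar2, bar3's own z axis and vertical below 0.1 rad and height (world z) of each of bar0, bar1, bar2, bar3 below 0.022 m and y of each of bar0, bar1, bar2, bar3 in the frame of follower_face above 0 m and y of each of bar0, bar1, bar2, bar3 in the frame of plate_face below 0 m and y of plate_face in the frame of follower_face below 0.161 m and linear speed of each of bar0, bar1, bar2, bar3, offcut below 0.01 m/s); the robot touches nothing.
It fails at once if the blue end plate is pushed in more than 10.5 mm (bottomed out) (value of joint plate above 0.0105 m).
It fails at once if a soap bar is squeezed by the fingers with more than 60 N (dented) (contact force between the fingers and bar0 above 60 N or contact force between the fingers and bar1 above 60 N or contact force between the fingers and bar2 above 60 N or contact force between the fingers and bar3 above 60 N).
It fails at once if the jar, mould or bath bomb is moved by more than 30 mm (distance of any of jar, mould, bomb from where it was at the start of the episode above 0.03 m).
It also fails if it takes over 72 s, if anything falls off the work surface, if the arm or the gripper's body presses on something with over 40 N, if the wrist force passes 120 N, or if a joint passes its speed limit or range.

## Working session

There is one attempt and no reset: what is moved stays moved. The work goes in short steps, each a Python script; the robot and the scene stay as the last script left them, time stands still between calls to the robot, and variables do not carry over. Pictures are saved under pics/ and viewed, at most 10 in all, crops included, and the job is handed in when it is done.

```bash
mkdir -p pics
python3 - <<'E'
from rig import manip
import cv2,numpy as np
for n in("scene","side","wrist"):
    c=manip.camera(n); cv2.imwrite(f"pics/{n}0.png",c["image"][:,:,::-1])
    print(n,c["fx"],c["fy"],c["cx"],c["cy"]); print(np.round(c.get("cam_to_world",c.get("mount")),4).tolist())
print(manip.get_time(),manip.get_ee_rot())
E
```

```text
scene 441.0635573806221 441.0635573806221 318.5433131147153 198.36109068859543
[[0.7168, 0.5295, -0.4536, 1.102], [0.6972, -0.5398, 0.4717, -0.519], [0.005, -0.6544, -0.7561, 0.924], [0.0, 0.0, 0.0, 1.0]]
side 380.0809571540819 380.0809571540819 324.40828318604065 205.4433217930033
[[0.7618, -0.3992, 0.5102, 0.1252], [-0.6476, -0.4902, 0.5834, -0.5338], [0.0172, -0.7749, -0.6319, 0.6473], [0.0, 0.0, 0.0, 1.0]]
wrist 287.5867847152418 287.5867847152418 320.1185117032058 203.33680499780823
[[0.0006, -0.9597, -0.2811, 0.0719], [1.0, 0.0007, -0.0003, -0.0003], [0.0005, -0.2811, 0.9597, -0.1209], [0.0, 0.0, 0.0, 1.0]]
0.15 [-6.37609461e-01 -3.07590954e+00  1.81622919e-03]
```

View pics/scene0.png

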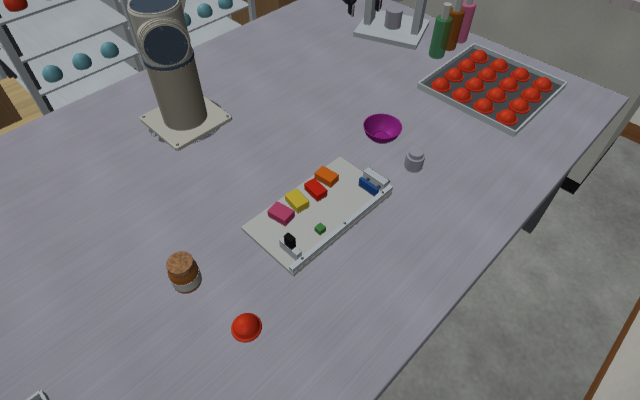

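View pics/side0.png

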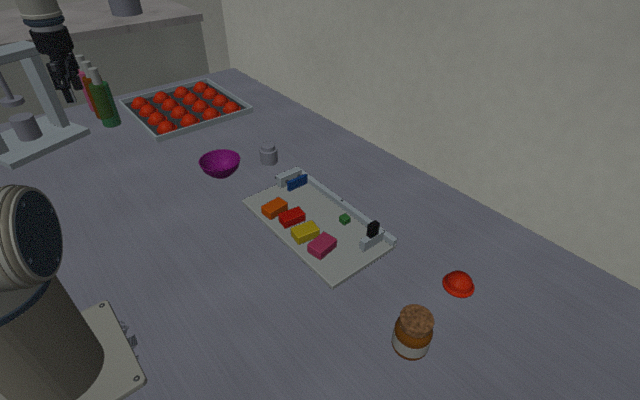

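The scene view shows the board with corners near (243,226), (342,157), (392,190) and (293,270). The bars are pink (281,213), yellow (297,200), red (316,189) and orange (326,176), all on the open side. The offcut is at (320,229), the follower handle at (289,241), the blue plate at (369,186) and the bowl at (382,129). The jar, bomb and mould are clear of the board.

```bash
cat > h.py <<'E'
from rig import manip
import numpy as np, cv2
from scipy.spatial.transform import Rotation as R
def cam(n):
    if n=="wrist":
        T=np.eye(4); T[:3,:3]=R.from_rotvec(manip.get_ee_rot()).as_matrix(); T[:3,3]=manip.get_position()
        c=manip.camera(n); c["T"]=T@c["mount"]
    else:
        c=manip.camera(n); c["T"]=c["cam_to_world"]
    return c
def ray(c,uv,z):
    uv=np.atleast_2d(np.asarray(uv,float))
    d=np.c_[(uv[:,0]-c["cx"])/c["fx"],(uv[:,1]-c["cy"])/c["fy"],np.ones(len(uv))]@c["T"][:3,:3].T
    o=c["T"][:3,3]; return (o+d*((z-o[2])/d[:,2])[:,None])
def down(yaw):  # tool down; tool y axis (closing) along world direction yaw
    y=np.array([np.cos(yaw),np.sin(yaw),0]); z=np.array([0,0,-1.]); x=np.cross(y,z)
    return R.from_matrix(np.c_[x,y,z]).as_rotvec()
E
python3 - <<'E'
from h import *
s=cam("scene"); d=cam("side")
np.set_printoptions(precision=3,suppress=True)
print("corners",ray(s,[(243,226),(342,157),(392,190),(293,270)],.015).tolist())
print("corners side",ray(d,[(333,287),(243,202),(299,168),(395,243)],.015).tolist())
for n,a,b,z in [("pink",(281,213),(322,244),.03),("yel",(297,200),(306,232),.03),("red",(316,189),(292,217),.03),("or",(326,176),(275,208),.03),("off",(320,229),(345,219),.025),("bowl",(382,128),(220,160),.04),("handle",(290,240),(373,229),.07),("blue",(369,186),(297,182),.035)]:
    print(n,ray(s,a,z),ray(d,b,z))
w=manip.get_position();print(w, manip.get_joint_positions())
E
```

```text
corners [[0.4832931929785491, -0.15624657828171545, 0.015000000000000124], [0.49325853501358874, 0.21315034062758764, 0.015000000000000013], [0.6808199298943921, 0.2127479768683217, 0.015000000000000013], [0.6709862941518457, -0.1569156848315288, 0.014999999999999902]]
corners side [[0.47536307400544575, -0.16632837426320496, 0.015000000000000013], [0.47796377816175417, 0.19711539361272779, 0.015000000000000013], [0.6915308581117813, 0.2328825983105154, 0.015000000000000013], [0.6741339502791502, -0.16196274673129457, 0.015000000000000013]]
pink [[ 0.531 -0.066  0.03 ]] [[ 0.529 -0.067  0.03 ]]
yel [[ 0.529 -0.006  0.03 ]] [[ 0.526 -0.012  0.03 ]]
red [[0.537 0.058 0.03 ]] [[0.532 0.052 0.03 ]]
or [[0.523 0.113 0.03 ]] [[0.52  0.108 0.03 ]]
off [[ 0.637 -0.029  0.025]] [[ 0.633 -0.032  0.025]]
bowl [[0.511 0.375 0.04 ]] [[0.514 0.382 0.04 ]]
handle [[ 0.632 -0.127  0.07 ]] [[ 0.622 -0.133  0.07 ]]
blue [[0.636 0.164 0.035]] [[0.627 0.157 0.035]]
[0.248 0.573 0.253] [ 1.143  0.423  1.63  -0.     1.089 -0.019]
```

Run:
```python
from h import *
manip.move_to([.55,.02,.25],down(np.pi/2-.027))
np.set_printoptions(precision=3,suppress=True)
c=cam("wrist"); cv2.imwrite("pics/w1.png",c["image"][:,:,::-1]); np.save("w1.npy",{"T":c["T"],**{k:c[k] for k in("fx","fy","cx","cy")}},allow_pickle=True)
print(manip.get_time(),manip.get_position(),manip.get_joint_positions())
```

```text
2.55 [0.55  0.021 0.25 ] [ 0.016  0.318  1.799  0.     1.024 -1.529]
```

View pics/w1.png

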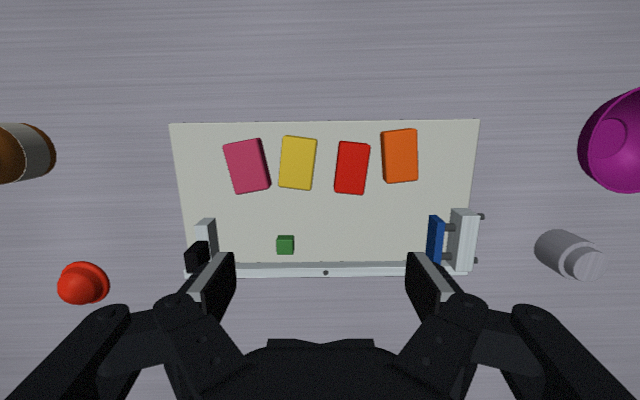

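The wrist view shows the board's near edge from (170,123) to (479,119). The pink, yellow, red and orange bars are in the upper half, tilted by up to about 10°. The offcut is at (285,244), the black handle at (197,255), the blue plate at (436,240), the fence along row 268 and the bowl at (625,140).

```bash
cat >> h.py <<'E'
HSV={"pink":((165,90,60),(178,255,255)),"red":((0,200,60),(5,255,255)),"orange":((6,180,60),(15,255,255)),"yellow":((20,120,80),(34,255,255)),"green":((45,80,30),(80,255,255)),"blue":((100,130,30),(125,255,255)),"purple":((140,120,40),(160,255,255))}
def blob(c,name,roi=None):
    h=cv2.cvtColor(c["image"],cv2.COLOR_RGB2HSV); m=cv2.inRange(h,*HSV[name])
    if roi is not None:
        k=np.zeros_like(m); x0,y0,x1,y1=roi; k[y0:y1,x0:x1]=255; m&=k
    cs,_=cv2.findContours(m,cv2.RETR_EXTERNAL,cv2.CHAIN_APPROX_NONE)
    return max(cs,key=cv2.contourArea)[:,0].astype(float)
def rect(P):  # metric contour (world xy) -> centre, (long, short), angle of the long axis from world x
    (cx,cy),(w,h),a=cv2.minAreaRect((P*1000).astype(np.float32))
    if w<h: w,h,a=h,w,a+90
    a=(a+90)%180-90
    return np.array([cx,cy])/1000,(w,h),np.radians(a)
E
python3 - <<'E'
from h import *
np.set_printoptions(precision=4,suppress=True)
c=np.load("w1.npy",allow_pickle=True).item(); c["image"]=cv2.imread("pics/w1.png")[:,:,::-1].copy()
im=c["image"].astype(int); m=(im[:,:,0]-im[:,:,2]>=0)&(im.sum(2)>400)
print(im[80,320],im[200,320],im[150,300])
h=cv2.cvtColor(c["image"],cv2.COLOR_RGB2HSV)
for n,p in dict(pink=(247,165),yellow=(297,162),red=(352,168),orange=(400,155),green=(285,244),blue=(434,235),purple=(620,130)).items(): print(n,h[p[1],p[0]])
near=[(u,np.argmax(m[90:160,u])+90-.5) for u in range(180,470,10)]
N=ray(c,near,.015); f=np.polyfit(N[:,1],N[:,0],1); print("near edge x=f(y)",f,np.std(N[:,0]-np.polyval(f,N[:,1])))
L=ray(c,[(np.argmax(m[r,130:330])+130-.5,r) for r in range(130,200,10)],.015)
Rr=ray(c,[(640-np.argmax(m[r,400:540][::-1])-100-.5,r) for r in range(130,200,10)],.015)
print("L",L[:,:2].tolist(),"R",Rr[:,:2].tolist())
for n,z in [("pink",.041),("yellow",.041),("red",.041),("orange",.041),("green",.033)]:
    b=blob(c,n,(160,115,480,280)); print(n,*rect(ray(c,b,z)[:,:2]), b.min(0),b.max(0))
b=blob(c,"blue",(380,190,480,290)); print("blue",b.min(0),b.max(0),ray(c,[(b[:,0].min(),240)],.045))
E
```

```text
[133 132 143] [171 174 168] [186 160  53]
pink [171 156 163]
yellow [ 25 179 185]
red [  2 220 177]
orange [ 11 218 192]
green [ 58 116 114]
blue [108 181  62]
purple [154 207 118]
near edge x=f(y) [0.0129 0.4797] 0.00034100370084684664
L [[0.4859893198837278, -0.1598155927578322], [0.49774615534054173, -0.15943594785139403], [0.5097302152138466, -0.15904896554598857], [0.5219163777216234, -0.15988852629806322], [0.5343747711372705, -0.1594983776728011], [0.5470486914111928, -0.16035911954753734], [0.5600101598833754, -0.1599658583859391]] R [[0.49554678145138, 0.21204485928823835], [0.5073071370221645, 0.21235063412018815], [0.519263305964109, 0.21143902206483647], [0.5314845696155658, 0.21174485216857938], [0.543946685929215, 0.21205670947186284], [0.5566243707889599, 0.2111149574202829], [0.569589707133701, 0.2114267521091434]]
pink [ 0.5283 -0.0639] (59.120079040527344, 43.35005569458008) 0.14818464134911138 [223. 138.] [268. 193.]
yellow [ 0.5255 -0.0057] (59.9488639831543, 38.67203140258789) -0.15802731855339436 [278. 135.] [316. 189.]
red [0.5331 0.0566] (59.07732009887695, 35.31420135498047) -0.12915226075031921 [334. 141.] [369. 193.]
orange [0.5208 0.1113] (59.43425369262695, 39.8494987487793) 0.09527896556862657 [381. 128.] [417. 182.]
green [ 0.6301 -0.0269] (24.99390411376953, 21.582944869995117) -0.02586382155852254 [276. 235.] [293. 253.]
blue [426. 215.] [444. 264.] [[0.6238 0.1485 0.045 ]]
```

Run:
```python
from h import *
np.set_printoptions(precision=3,suppress=True)
est=[]
for n in("scene","side"):
    c=cam(n); b=blob(c,"purple"); p=ray(c,[b[b[:,0].argmin()],b[b[:,0].argmax()]],.048); est.append(p.mean(0)[:2]); print(n,p[:,:2].tolist(),np.linalg.norm(p[0]-p[1]))
bowl=np.mean(est,0); print(est,bowl)
assert np.linalg.norm(est[0]-est[1])<.02
o=down(np.pi/2-.02); x,y=.630,-.0275
manip.command_gripper(.045,20)
manip.move_to([x,y,.10],o); manip.servo_line([x,y,.041],rate=.08)
print("F",manip.get_contact_force())
manip.command_gripper(0.0,20); print("w",manip.get_width(),manip.get_grip_force(),manip.get_contact_force())
manip.servo_line([x,y,.14],rate=.2); print("w",manip.get_width())
c=cam("wrist"); cv2.imwrite("pics/w2.png",c["image"][:,:,::-1])
if .018<manip.get_width()<.026:
    manip.move_to([bowl[0],bowl[1],.15],o)
    c=cam("wrist"); cv2.imwrite("pics/w3.png",c["image"][:,:,::-1])
print(manip.get_time(),manip.get_position())
```

```text
scene [[0.460075360411741, 0.343889434125796], [0.5610241656531307, 0.4034864732363541]] 0.11722827453481276
side [[0.4623863721519821, 0.4073044872409396], [0.5519777053080466, 0.3352419834272642]] 0.11497656905899098
[array([0.511, 0.374]), array([0.507, 0.371])] [0.509 0.372]
F [ 0.076  0.3   -0.007]
w 0.021408526929540872 22.950371503829956 [-0.88  -0.433  3.707]
w 0.02155888503803253
7.3667 [0.51  0.371 0.15 ]
```

Run:
```python
from h import *
manip.servo_line([.509,.373,.065],rate=.12)
print(manip.get_contact_force())
manip.command_gripper(.04); manip.hold(.2)
manip.servo_line([.509,.373,.16],rate=.25)
c=cam("scene"); d=cam("side")
a=np.vstack([c["image"][90:180,320:460],d["image"][120:210,150:290]])
cv2.imwrite("pics/b.png",cv2.resize(a[:,:,::-1],None,fx=3,fy=3))
for k in(c,d):
    for n in("green","purple"):
        b=blob(k,n,(330,100,430,160) if k is c else (180,130,260,200)); print(n,len(b),ray(k,b.mean(0),.015)[0])
print(manip.get_time())
```

```text
[ 0.27159013 -0.36456167  1.29999395]
green 20 [0.51246534 0.37564479 0.015     ]
purple 93 [0.49223261 0.40253117 0.015     ]
green 17 [0.51601622 0.37845292 0.015     ]
purple 104 [0.5235529  0.40629366 0.015     ]
9.375
```

View pics/b.png

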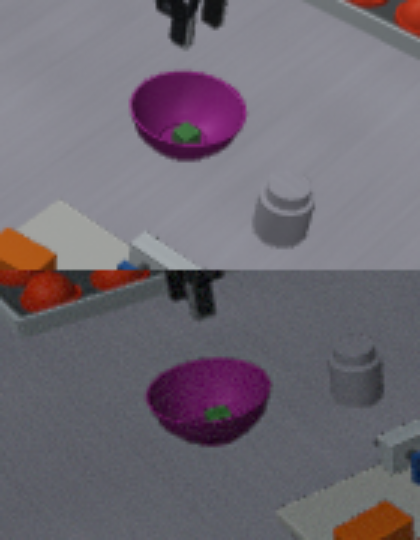

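The offcut is in the upright bowl. Next I push each bar to the fence with nearly closed fingers and a force stop.

```bash
cat >> h.py <<'E'
O=np.array([.595,.026]); PSI=-.0129
Rb=np.array([[np.cos(PSI),-np.sin(PSI)],[np.sin(PSI),np.cos(PSI)]])
ORI=down(np.pi/2+PSI)
def W(x,y,z): return [*(O+Rb@[x,y]),z]
def B(p): return Rb.T@(np.asarray(p)[:2]-O)
def fb(): return Rb.T@manip.get_contact_force()[:2]
def push(x0,x1,y,z=.046,fmax=6,xmax=.008,step=.0012):
    manip.move_to(W(x0,y,.075),ORI); manip.servo_line(W(x0,y,z),rate=.15)
    f0=fb(); manip.servo_line(W(x1,y,z),rate=.12); x=x1; log=[]
    while x<xmax:
        f=fb()-f0; log.append((round(x*1e3,1),round(-f[0],1)))
        if -f[0]>fmax: break
        x+=step; manip.servo_line(W(x,y,z),rate=.04)
    manip.servo_line(W(x-.015,y,z),rate=.15)
    print("push",round(y,4),log[-5:],"t",manip.get_time()); return x
E
python3 - <<'E'
from h import *
print({n:B(p) for n,p in dict(pink=(.5283,-.0639),yellow=(.5255,-.0057),red=(.5331,.0566),orange=(.5208,.1113)).items()})
manip.command_gripper(.006); print(manip.get_width())
y=B((.5208,.1113))[1]
push(-.127,-.012,y)
manip.servo_line(W(-.05,y,.075),rate=.3)
E
```

```text
{'pink': array([-0.06553477, -0.09075293]), 'yellow': array([-0.0690853 , -0.03259389]), 'red': array([-0.06228958,  0.02979897]), 'orange': array([-0.07529417,  0.08433575])}
0.006245275288081588
push 0.0843 [(-3.6, np.float64(1.5)), (-2.4, np.float64(0.3)), (-1.2, np.float64(0.3)), (-0.0, np.float64(3.3)), (1.2, np.float64(7.5))] t 15.325
```

Run:
```python
from h import *
for y in (.0298,-.0326,-.0908):
    push(-.127 if y!=.0298 else -.118,-.006,y)
    p=manip.get_position(); manip.servo_line([p[0],p[1],.075],rate=.3)
manip.move_to(W(-.045,-.006,.22),ORI)
c=cam("wrist"); cv2.imwrite("pics/w4.png",c["image"][:,:,::-1])
for n in("pink","yellow","red","orange"):
    p,s,a=rect(ray(c,blob(c,n,(130,100,520,380)),.041)[:,:2]); print(n,B(p),s,a-PSI)
print(manip.get_time())
```

```text
push 0.0298 [(-3.6, np.float64(0.1)), (-2.4, np.float64(0.8)), (-1.2, np.float64(1.6)), (-0.0, np.float64(3.9)), (1.2, np.float64(8.2))] t 19.25
push -0.0326 [(-3.6, np.float64(-0.0)), (-2.4, np.float64(-0.7)), (-1.2, np.float64(-0.3)), (-0.0, np.float64(2.3)), (1.2, np.float64(7.0))] t 23.3333
push -0.0908 [(-3.6, np.float64(-0.1)), (-2.4, np.float64(0.5)), (-1.2, np.float64(0.2)), (-0.0, np.float64(2.3)), (1.2, np.float64(6.4))] t 27.4083
pink [ 0.03481719 -0.09630751] (67.13133239746094, 43.29828643798828) -0.038710330871027085
yellow [ 0.0342138  -0.02806374] (64.2944107055664, 38.551692962646484) 0.001043340510858224
red [0.03414941 0.03339843] (64.29511260986328, 35.197566986083984) 0.0010561236840906044
orange [0.03476655 0.08045116] (65.628662109375, 40.579689025878906) 0.0010554578938180847
28.425
```

View pics/w4.png

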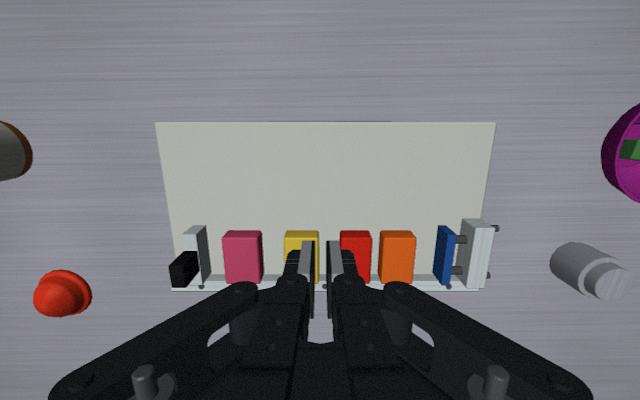

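All four bars now stand square at the fence: pink (243,256), yellow (302,256), red (356,256), orange (397,256). The handle is at (184,268), clear of the row.

```bash
cat >> h.py <<'E'
def slide(y,z,yend,fstop,step,rate=.03):
    log=[]
    while y<yend:
        y+=step; manip.servo_line(W(.036,y,z),rate=rate); f=-fb()[1]; log.append((round(y*1e3,1),round(float(f),1)))
        if f>fstop: break
    return y,log
E
python3 - <<'E'
from h import *
manip.command_gripper(.045,30)
c=cam("wrist"); h=c["image"].max(2); k=np.zeros(h.shape,np.uint8); k[240:295,150:202]=(h[240:295,150:202]<45)*255
cs,_=cv2.findContours(k,cv2.RETR_EXTERNAL,cv2.CHAIN_APPROX_NONE); b=max(cs,key=cv2.contourArea)[:,0].astype(float); print(b.min(0),b.max(0))
u=b[:,0].min(); p=ray(c,[(u,b[b[:,0]<=u+1][:,1].mean()),(b[:,0].mean(),b[:,1].min())],.081)
yh=B(p[0])[1]+.008; print("handle back/near",B(p[0]),B(p[1]),"centre y",yh)
assert -.17<yh<-.135
manip.move_to(W(.036,yh,.12),ORI); manip.servo_line(W(.036,yh,.0745),rate=.1); print(manip.get_contact_force())
manip.command_gripper(0,30); print("w",manip.get_width(),manip.get_grip_force(),manip.get_contact_force(),B(manip.get_position()),manip.get_time())
E
```

```text
[168. 251.] [201. 294.]
handle back/near [ 0.04038261 -0.16150519] [ 0.00800301 -0.13998114] centre y -0.15350518693464926
[ 0.06385902  0.22973472 -0.11280492]
w 0.015426286067853472 30.77009081840515 [-0.28759598  1.10997661  4.07430109] [ 0.0365253  -0.15354573] 30.7083
```

Run:
```python
from h import *
manip.servo_line(W(.036,-.058,.0745),rate=.06); print(manip.get_contact_force(),manip.get_width())
y,log=slide(-.058,.0745,-.038,5.0,.0012); print(log)
manip.servo_line(W(.036,y-.0005,.0745),rate=.03)
manip.command_gripper(.035); print(B(manip.get_position()),y)
p=manip.get_position(); manip.servo_line([p[0],p[1],.12],rate=.25)
manip.move_to(W(-.045,-.03,.22),ORI); manip.command_gripper(.085)
c=cam("wrist"); cv2.imwrite("pics/w5.png",c["image"][:,:,::-1])
print(manip.get_time())
for n in("pink","yellow","red","orange"):
    p,s,a=rect(ray(c,blob(c,n,(130,100,520,380)),.041)[:,:2]); print(n,B(p),s,a-PSI)
```

```text
[-0.64992692 -1.989218    4.93031063] 0.015382058457089337
[(-56.8, 2.1), (-55.6, 2.6), (-54.4, 3.3), (-53.2, 2.7), (-52.0, 3.4), (-50.8, 3.1), (-49.6, 3.1), (-48.4, 3.0), (-47.2, 2.9), (-46.0, 2.7), (-44.8, 3.6), (-43.6, 4.2), (-42.4, 3.5), (-41.2, 2.8), (-40.0, 3.4), (-38.8, 3.7), (-37.6, 2.8)]
[ 0.03580088 -0.0381074 ] -0.03760000000000001
38.7917
pink [ 0.03461375 -0.00984411] (65.71509552001953, 40.84933090209961) 0.0004997893323730514
yellow [0.03451683 0.03080379] (67.56977081298828, 40.53400802612305) 0.05365374662785891
red [0.03320662 0.0686072 ] (65.65982818603516, 37.13317108154297) 0.06873060063858362
orange [0.02992448 0.10151105] (56.495086669921875, 44.53407287597656) 0.0018149914367086833
```

View pics/w5.png

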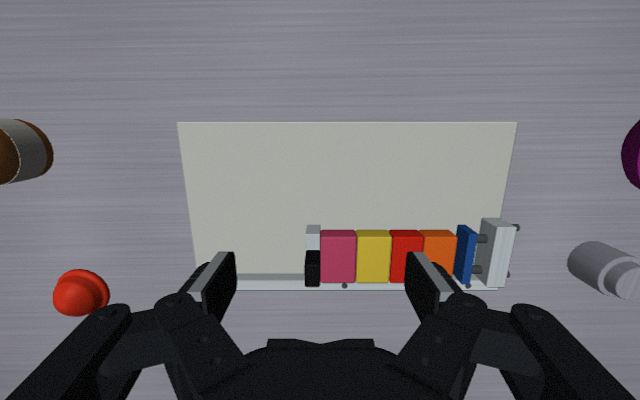

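The row stands nearly snug, from pink (338,256) to orange (440,256), with a small gap left before the blue plate at (466,255). I'll check near-end alignment numerically from this picture.

Run:
```python
from h import *
c=cam("wrist")
for n in("pink","yellow","red","orange"):
    b=blob(c,n,(130,100,520,380)); x0,x1=b[:,0].min(),b[:,0].max()
    t=np.array([(u,b[b[:,0]==u][:,1].min()-.5) for u in np.arange(x0+4,x1-5)])
    q=np.array([B(p) for p in ray(c,t,.015)]); f=np.polyfit(q[:,1],q[:,0],1); print(n,"near x mean",q[:,0].mean(),"slope",f[0],"y",q[:,1].mean())
b=blob(c,"blue",(430,200,520,300)); r=blob(c,"orange",(130,100,520,380))
print("plate face min u",b[:,0].min(),b[b[:,0]<=b[:,0].min()+1][:,1], "orange max u",r[:,0].max()); 
print("plate y",[B(ray(c,[(b[:,0].min(),240)],z)[0]) for z in(.045,.015)],"orange y",B(ray(c,[(r[:,0].max(),240)],.041)[0]))
print(manip.get_time())
```

```text
pink near x mean 0.011463180146777472 slope -0.0004779367760174432 y -0.009716025763257705
yellow near x mean 0.01144289563502936 slope -0.000477936776017058 y 0.03272580496826708
red near x mean 0.011475745164307211 slope 0.009474788627382809 y 0.07275043479505197
orange near x mean 0.011540318381762886 slope 0.021394824340014124 y 0.11035961915850079
plate face min u 453.0 [263. 264. 265. 266. 267. 268. 269. 270. 271. 272. 273. 274.] orange max u 456.0
plate y [array([0.01208981, 0.11773618]), array([0.02517714, 0.13275869])] orange y [0.01383322 0.12312464]
38.8417
```

Run:
```python
from h import *
manip.command_gripper(.035,30)
manip.move_to(W(.036,-.038,.12),ORI); manip.servo_line(W(.036,-.038,.0745),rate=.12)
f0=fb()[1]; manip.command_gripper(0,30); print("grip",manip.get_width(),f0,fb(),B(manip.get_position()),manip.get_time())
y=-.038; knee=None; log=[]
while y<-.022:
    y+=.0008; manip.servo_line(W(.036,y,.0745),rate=.02); manip.hold(.1); f=-fb()[1]; log.append((round(y*1e3,1),round(float(f),1)))
    if knee is None and f>4.8: knee=y
    if f>11.0 or (knee and y>knee+.0062): break
print(log,knee,manip.get_time(),manip.get_width())
c=cam("scene"); cv2.imwrite("pics/s6.png",cv2.resize(c["image"][150:250,280:420,::-1],None,fx=4,fy=4,interpolation=cv2.INTER_CUBIC))
```

```text
grip 0.015339760136513994 -0.348066108771368 [-2.32341307 -0.78803229] [ 0.03670468 -0.03809263] 40.8
[(-37.2, 2.2), (-36.4, 2.4), (-35.6, 2.7), (-34.8, 4.0), (-34.0, 2.0), (-33.2, 4.2), (-32.4, 4.7), (-31.6, 3.5), (-30.8, 4.0), (-30.0, 2.5), (-29.2, 3.6), (-28.4, 5.3), (-27.6, 7.4), (-26.8, 7.8), (-26.0, 8.7), (-25.2, 9.1), (-24.4, 10.4), (-23.6, 11.1)] -0.028399999999999988 47.1 0.01611666265865471
```

View pics/s6.png

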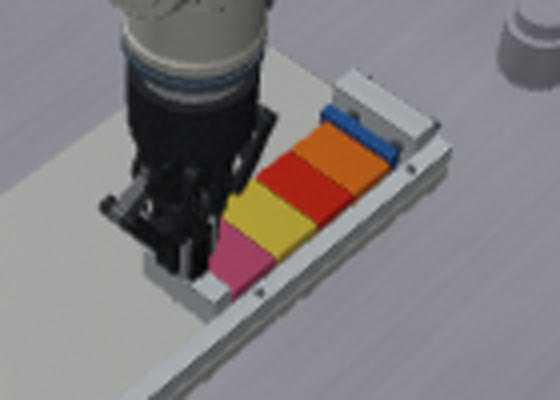

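The row is snug and square, and the blue plate has moved well in towards its bracket at (400,100). I'll press slightly further to about 6 mm, hold, ease back and release.

Run:
```python
from h import *
manip.servo_line(W(.036,-.0225,.0745),rate=.01); manip.hold(.5); print("press",fb())
manip.servo_line(W(.036,-.0277,.0745),rate=.012); manip.hold(.2); print("eased",fb())
manip.command_gripper(.035); print(B(manip.get_position()))
p=manip.get_position(); manip.servo_line([p[0],p[1],.13],rate=.2)
manip.move_to(W(-.045,.05,.22),ORI)
c=cam("wrist"); cv2.imwrite("pics/w7.png",c["image"][:,:,::-1])
for n in("pink","yellow","red","orange"):
    b=blob(c,n,(130,100,520,380)); x0,x1=b[:,0].min(),b[:,0].max()
    t=np.array([(u,b[b[:,0]==u][:,1].min()-.5) for u in np.arange(x0+4,x1-5)])
    q=np.array([B(p) for p in ray(c,t,.015)]); f=np.polyfit(q[:,1],q[:,0],1); print(n,"near x",q[:,0].mean(),"slope",f[0],"y",q[:,1].mean(),"u",x0,x1)
print(manip.get_time())
```

```text
press [ -0.95116685 -11.24951748]
eased [-1.52737366 -3.26476289]
[ 0.03592364 -0.02755801]
pink near x 0.011385199847345952 slope -0.009330858955649259 y -0.005572143055050547 u 257.0 294.0
yellow near x 0.011278504000054876 slope -0.0013861771625810393 y 0.037992550689692144 u 294.0 329.0
red near x 0.011222313491230113 slope -0.0013861771625828302 y 0.07852886187817994 u 330.0 360.0
orange near x 0.011169478423205271 slope -0.001386177162581154 y 0.11664452952232517 u 359.0 394.0
50.1167
```

View pics/w7.png

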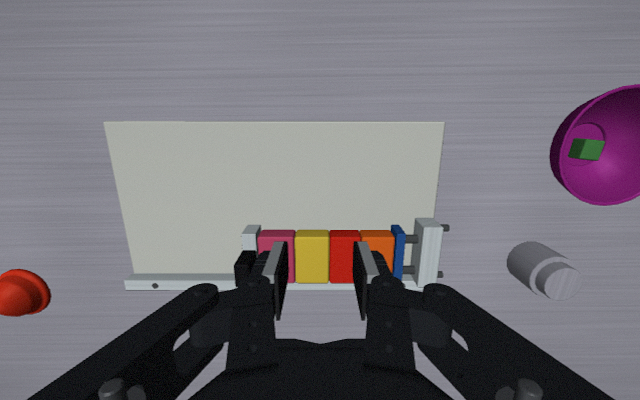

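The row is snug between the follower (250,245) and the blue plate (398,255), the bars are square, and the offcut is in the bowl at (587,149). Nothing touches the robot, so I'm handing in.

```bash
python3 -c "
from rig import manip
print(manip.sign_off())"
```

```text
the job is handed in; nothing more can be done
None
```

I handed the job in at about 50 s on the robot's clock: the offcut is in the scrap bowl, the four bars are square and snug against the fence, the plate was pressed in about 6 mm (estimated from force and follower travel) and eased back, the follower was left against the row, and the jar, mould and bath bomb were not touched; no verdict was shown.

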